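Pull-test a freshly moulded release handle

ROBOT

A 6-joint arm with a two-finger parallel gripper is mounted at the origin on the work surface. World frame = base frame: x ahead of the robot, y to its left, z up, the work surface at z = 0. Lengths are in m, angles in degrees, forces in N, time in s.
With the tool pointing down it reaches from about 0.275 to 0.75 m from the base axis. Payload 10.2 kg.
Tool frame: the origin (TCP) lies midway between the tips of the shut fingers; the grasp point (between the pads) lies 19 mm behind it; z points along the fingers, y is the direction in which the jaws open and shut (so a half turn about z gives the same grasp; the last joint's range is limited). The gripper opens to 85 mm and grips with 20 to 120 N. Pads are 22 mm wide; open, the fingers measure 114 mm over their backs; the gripper's body (76 mm by 85 mm) begins 54 mm behind the grasp point. The pads swing forward as they close: fully open they stand 13 mm farther back than shut.
Start: joints at [52.002, 17.928, 85.812, -0, 76.261, -12.8], TCP at [0.224, 0.475, 0.231] pointing down, gripper open.
Joint ranges: [-168.41, 168.41], [-55.51, 124.54], [10.69, 146.95], [-70.63, 250.63], [1, 178], [-165.06, 165.06]. Speed limits (degrees/s): [136.94, 136.94, 172.46, 180, 180, 180].

INTERFACE

Orientations are given as a 3x3 rotation matrix whose columns are the frame's x, y, z axes.
In Python, from cell import manip gives the robot as it stands.
- The arm moves only by the shell command python3 -m handwheel 'ROWS' [OPENING] [FORCE]. ROWS is JSON, a list of rows, each an object with "delta_pos": the shift along the tool's x, y, z in mm, a list of three; "angular": the turn, a rotation vector about the tool's x, y, z in rad, a list of three. A call has 1 to 12 rows; each row is the pose to reach, as a shift and turn from the pose measured when the call began, along the tool's axes at that moment; what a row does not reach only later rows make up. A row lasts 1/8 s, in which the tool goes at most 62.5 mm and 10.7 degrees, less where a joint would pass 70% of its speed; a pose out of reach is approached as far as the arm can. A call with a gripper value outside its range is refused whole. OPENING is the opening in per cent of the stroke, from 0 (shut) to 100 (fully open), set as the call begins (- or left out, the last holds). The fingers move at their own pace and stop on an object; FORCE is the grip in N (left out, the last holds). Time passes only in rows, so rows that repeat a pose let the fingers close. It gives the time, the measured TCP pose, the force and the opening at its end, in the units of the state.
- manip.get_obs(): the state, without advancing time (a new reading comes with each control period).
- manip.read_camera(name): name is "scene" or "top" or "wrist"; returns a dict with "image" (480x640x3 uint8, red, green, blue), "fx", "fy", "cx", "cy" (pixels), "origin" and "attitude" of the camera in the world. Camera axes: x right, y down, z forward; pixel columns grow to the right and rows downward; lengths in m; the calibration is good to about 2 mm. A picture is of the moment at which its call begins. There is no depth.
- manip.close_job(): hands the job in, once; it reports no verdict.
The state is a dict: "clock": time; "joint_pos": joint angles; "joint_vel": joint speeds; "joint_efforts": joint torques, N m; "tool_pos": TCP position; "eef_rot": TCP orientation; "wrist_force": force on the tool from outside, world axes, zero at the start; "torque": the same for the moment, N m; "width": opening from 0.0 (shut) to 1.0 (fully open).
Only numpy, scipy, OpenCV 4.12 (cv2) and the standard library are available. Lean on these libraries where they do the work, as an engineer would, in place of code of your own. Each camera call takes 0.05 s, during which the arm holds its last target. There are 200 camera calls.

TASK

Lift the freshly moulded black pull handle out of the open mould, hook its eye over the headed stud of the spring pull gauge, and with the handle draw the gauge out until its pointer stands opposite the set mark, without running well past it. Keep pulling on the handle so that the pointer stays at the mark: the job finishes while you are still holding it there. Leave the mark as it is set and do not disturb the other things on the bench.

Things in the scene. Friction and masses are not known exactly. Their poses are not given: they have to be found in the camera images.
- pull: Moulded black plastic pull handle, about 70 g: flat strap 92 long (x -44 to 48), 28 wide, 12 thick, with a round eye at its +x end and an upright grip web on top. Starts in the mould, only the web standing above the mould's top face; lifts straight up. Origin: on the underside, 4 mm towards the eye from below the web's middle; z up
- web (a point): middle of the handle's grip web, 33 mm above the handle's underside. The web is 64 long (handle x), 16 thick (handle y), and stands from 12 to 47 mm above the underside; grip it across its thickness
- eye (a point): centre of the handle's eye, at its underside, 66 mm from the handle's origin along its +x. Eye: 46 outside diameter, 30 hole, 12 thick
- mould: Lower half of an aluminium mould, fixed, 180 x 110, top face 40 mm above the bench; cavity 12 deep, 2 mm clear round the handle, with a 26 mm core pin, flush with the top face, in the eye. Two 10 mm dowels rise 14 mm above the top face at opposite corners. Axes start parallel with the handle's; origin on the bench below the handle's origin
- gauge: Bench spring pull gauge, fixed: grey base 400 x 140, guide rail with a dark carriage that carries the stud, steel spring barrel at the +x end (61 mm high), white scale with 5 mm divisions along the +y side. Origin on the bench below the stud at rest; the carriage is drawn along the gauge's own -x, roughly towards the robot
- stud (a point): foot of the upright stud, on the carriage's top face, 50 mm above the bench. Shank 12 in diameter, 18 high, then a head 18 in diameter, its top 25 above the carriage. Carriage 56 long (x), 46 wide; on the side towards which it is drawn nothing stands higher than its top face
- draw (a joint): draw of the gauge's carriage in m, 0 at rest, stop at 0.08. Spring-return: about 4 N to start it, plus 0.2 N per mm
- pointer (a point): tip of the pointer on the carriage, over the inner edge of the scale, 47 mm above the bench
- mark_set (a joint): where the mark is set, in m: the draw at which the pointer stands opposite the mark (25 to 50 mm). A stiff brass slide on the outer edge of the scale; not to be moved
- mark (a point): tip of the brass index of the mark, on the scale, opposite which the pointer must stand
- top_half: upper half of the mould, loose aluminium block 110 x 180 x 50 lying on its back on the bench, next to the lower half on the side of the robot; leave alone
- meter: grey hand multimeter 85 x 175 x 41 lying on the bench; leave alone
- jar: white jar of release wax, 64 in diameter, 75 high; leave alone
- driver: black-handled screwdriver lying on the bench; leave alone
There are look-alikes about, which are no part of the job. What is shaped like the pull but white is not meant. What is shaped like the mould but red is not meant.

How it is judged (in metres and radians):
On the way, in this order (a step that is already met when the one before it is completed fails the run):
1. the handle is held in the gripper, lifted clear of the mould (z of pull in the frame of mould above 0.06 m and contact force between the fingers and pull above 1 N and contact force between pull and mould below 0.1 N), for 0.2 s.
2. the eye is down over the stud, below its head (horizontal distance between eye and stud below 0.014 m and z of eye in the frame of stud between -0.005 and 0.012 m), for 0.2 s.
At the end, for the whole second after the job is handed in: The pointer rests within 4 mm of the set mark, held there by the gripper pulling on the handle whose eye is hooked on the stud (at least 5 N between handle and stud carriage); neither gripper nor arm touches the carriage itself (all of step 2 and x of pointer in the frame of mark between -0.004 and 0.004 m and velocity of joint draw between -0.01 and 0.01 m/s and contact force between the fingers and pull above 2 N and contact force between pull and draw above 5 N and contact force between each of the arm, the fingers and draw below 0.5 N); the arm keeps its last pose, push and grip.
It fails at once if the gauge is pulled more than 10 mm past the mark (x of pointer in the frame of mark below -0.01 m).
It fails at once if the mark is shifted by more than 3 mm (distance of mark from where it was at the start of the episode above 0.003 m).
It fails at once if a bystander is moved by more than 20 mm (distance of any of top_half, meter, jar, driver from where it was at the start of the episode above 0.02 m).
It also fails if it takes over 45 s, if anything falls off the work surface, if the arm or the gripper's body presses on something with over 40 N, if the wrist force passes 120 N, or if a joint passes its speed limit or range.

## Working session

There is one attempt and no reset: what is moved stays moved. The work goes in short steps, Python scripts to look and compute and a shell command to move; the robot and the scene stay as the last step left them, time stands still between calls to the robot, and variables do not carry over. Pictures are saved under pics/ and viewed, about 8 in all and at most 12, crops included, and the job is handed in when it is done.

```bash
mkdir -p pics; cat > h.py <<'E'
import numpy as np, cv2, json
from cell import manip
def snap(name,fn):
    c=manip.read_camera(name); cv2.imwrite(f'pics/{fn}.png',c['image'][:,:,::-1])
    d={k:np.array(v).tolist() for k,v in c.items() if k!='image'}; json.dump(d,open(f'pics/{fn}.json','w')); return c
def ray(fn,u,v):
    c=json.load(open(f'pics/{fn}.json')); R=np.array(c['attitude'])
    return np.array(c['origin']),R@np.array([(u-c['cx'])/c['fx'],(v-c['cy'])/c['fy'],1])
def atz(fn,u,v,z):
    o,d=ray(fn,u,v); return o+d*(z-o[2])/d[2]
def tri(*obs):
    A=np.zeros((3,3));b=np.zeros(3);rs=[ray(*o) for o in obs]
    for o,d in rs:
        d=d/np.linalg.norm(d);P=np.eye(3)-np.outer(d,d);A+=P;b+=P@o
    p=np.linalg.solve(A,b)
    return p,[np.linalg.norm(np.cross(p-o,d/np.linalg.norm(d))) for o,d in rs]
def proj(fn,p):
    c=json.load(open(f'pics/{fn}.json')); q=np.array(c['attitude']).T@(np.array(p)-c['origin'])
    return c['fx']*q[0]/q[2]+c['cx'],c['fy']*q[1]/q[2]+c['cy']
def totool(dw):
    return np.array(manip.get_obs()['eef_rot']).reshape(3,3).T@np.array(dw)*1000
E
python3 - <<'E'
from h import *
for n in('scene','top','wrist'):
    c=snap(n,n+'0');print(n,c['fx'],np.round(c['origin'],3),np.round(c['attitude'],2).tolist())
print(manip.get_obs())
E
```

```text
scene 515.2318592256455 [ 1.58  -0.589  0.894] [[0.47, 0.5, -0.73], [0.88, -0.26, 0.39], [0.01, -0.82, -0.57]]
top 529.4876901308915 [ 0.319 -0.     1.495] [[0.0, -0.99, 0.14], [-1.0, 0.0, 0.01], [-0.01, -0.14, -0.99]]
wrist 350.25987845015595 [0.157 0.507 0.373] [[0.42, 0.87, 0.26], [0.91, -0.41, -0.12], [-0.0, 0.29, -0.96]]
{'clock': 0.15, 'joint_pos': array([ 5.20011890e+01,  1.79508768e+01,  8.58408448e+01,  6.61778776e-04,
        7.62611927e+01, -1.28012628e+01]), 'joint_vel': array([-0.01063755, -0.08653372, -0.10665215, -0.01361392, -0.14220197,
       -0.04785878]), 'joint_efforts': array([ 1.61301017e-03, -4.12368965e+01, -2.59794921e+01, -1.65431156e-04,
        3.20666906e-03,  1.48081807e-05]), 'tool_pos': array([0.22342306, 0.47489289, 0.23089809]), 'eef_rot': array([[-9.04844040e-01,  4.25742799e-01, -5.77406464e-04],
       [ 4.25743135e-01,  9.04843778e-01, -7.20853808e-04],
       [ 2.15564329e-04, -8.98087110e-04, -9.99999573e-01]]), 'wrist_force': array([-0.30213461,  0.40085051, -0.56942141]), 'torque': array([ 0.03220861, -0.02596947,  0.02329447]), 'width': 1.000971341741616}
```

View pics/top0.png

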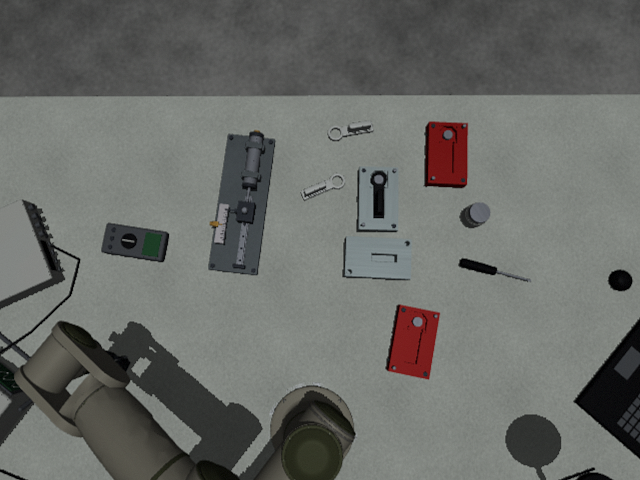

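View pics/scene0.png

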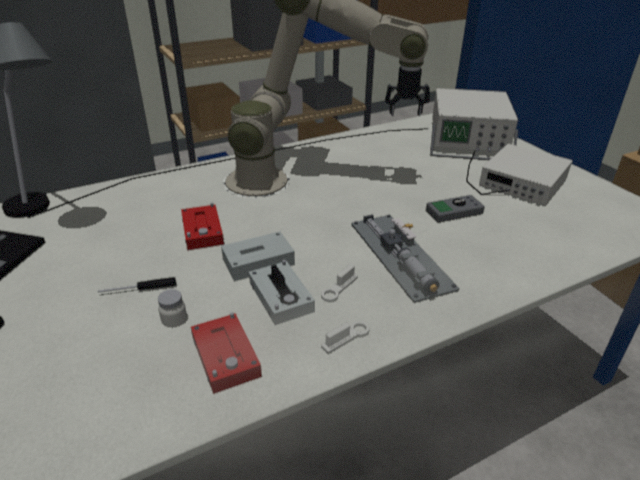

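```bash
python3 - <<'E'
from h import *
t=cv2.imread('pics/top0.png');s=cv2.imread('pics/scene0.png')
def c(i,x,y,w,h):return cv2.resize(i[y:y+h,x:x+w],(400,300),interpolation=cv2.INTER_CUBIC)
m=np.vstack([np.hstack([c(t,330,160,100,75),c(t,190,180,100,75)]),np.hstack([c(s,235,255,100,75),c(s,350,205,100,75)])])
cv2.imwrite('pics/m1.png',cv2.convertScaleAbs(m,alpha=1.5))
E
```

```text
(no output)
```

View pics/m1.png

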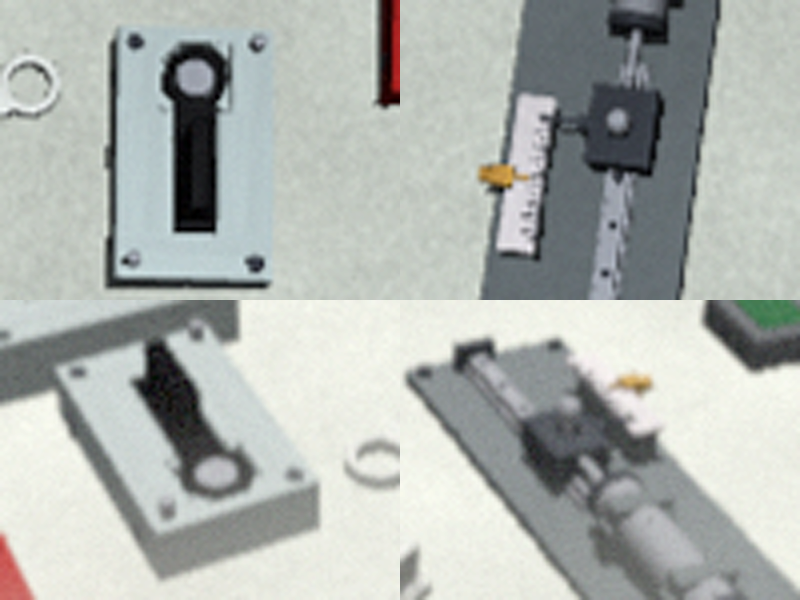

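```bash
python3 - <<'E'
from h import *
np.set_printoptions(precision=4,suppress=True)
print('pin',tri(('top0',378.5,179),('scene0',289.5,298)),atz('top0',378.5,179,.04))
print('studtop',tri(('top0',244.5,209.5),('scene0',392,231.5)),atz('top0',244.5,209.5,.075))
def T(x,y,z):return atz('top0',330+x/4,160+y/4,z)
def G(x,y,z):return atz('top0',190+(x-400)/4,180+y/4,z)
print('mould corners',T(118,30,.04),T(272,30,.04),T(272,280,.04),T(114,278,.04))
print('webend',T(195,230,.061))
print('ptr',G(557,127,.047),'mark',G(532,178,.047))
print('gauge axis full',atz('top0',228,135,.01),atz('top0',209,270,.01),atz('top0',274,138,.01),atz('top0',257,274,.01))
E
```

```text
pin (array([ 0.6821, -0.1885,  0.0379]), [np.float64(0.00012349485070675594), np.float64(0.00012349485070674057)]) [ 0.6817 -0.1881  0.04  ]
studtop (array([0.5892, 0.1839, 0.0689]), [np.float64(0.00040765603112961386), np.float64(0.0004076560311295886)]) [0.5882 0.1835 0.075 ]
mould corners [ 0.7151 -0.1351  0.04  ] [ 0.7149 -0.2437  0.04  ] [ 0.5365 -0.2393  0.04  ] [ 0.538  -0.1299  0.04  ]
webend [ 0.5681 -0.184   0.061 ]
ptr [0.5872 0.2295 0.047 ] mark [0.5513 0.2461 0.047 ]
gauge axis full [0.8216 0.244  0.01  ] [0.4278 0.2888 0.01  ] [0.8122 0.1096 0.01  ] [0.4165 0.1536 0.01  ]
```

```bash
python3 -m handwheel '[{"delta_pos":[-57,-11,2],"angular":[0,0,-0.041]},{"delta_pos":[-114,-22,5],"angular":[0,0,-0.082]},{"delta_pos":[-170,-34,8],"angular":[0,0,-0.123]},{"delta_pos":[-227,-45,10],"angular":[0,0,-0.164]},{"delta_pos":[-284,-56,12],"angular":[0,0,-0.205]},{"delta_pos":[-340,-68,15],"angular":[0,0,-0.246]},{"delta_pos":[-397,-79,18],"angular":[0,0,-0.287]},{"delta_pos":[-454,-90,20],"angular":[0,0,-0.328]},{"delta_pos":[-454,-90,20],"angular":[0,0,-0.328]},{"delta_pos":[-454,-90,20],"angular":[0,0,-0.328]}]' 100 40
python3 - <<'E'
from h import *
c=snap('wrist','wg1')
cv2.imwrite('pics/wg1b.png',cv2.convertScaleAbs(cv2.resize(cv2.imread('pics/wg1.png'),(800,600),interpolation=cv2.INTER_CUBIC),alpha=1.5))
print(c['origin'],proj('wg1',[.588,.184,.075]),proj('wg1',[.5513,.2461,.047]))
E
```

```text
clock: 1.4
tool_pos: [0.5954, 0.2005, 0.2105]
eef_rot: [[-0.994, 0.112, -0.002], [0.112, 0.994, -0.001], [0.001, -0.001, -1.0]]
wrist_force: [-0.1, 0.6, 0.6]
width: 0.996
[0.52240985 0.20884734 0.35328558] (np.float64(302.31539205338396), np.float64(222.0198351501542)) (np.float64(370.5936125053084), np.float64(165.11981367964938))
```

View pics/wg1b.png

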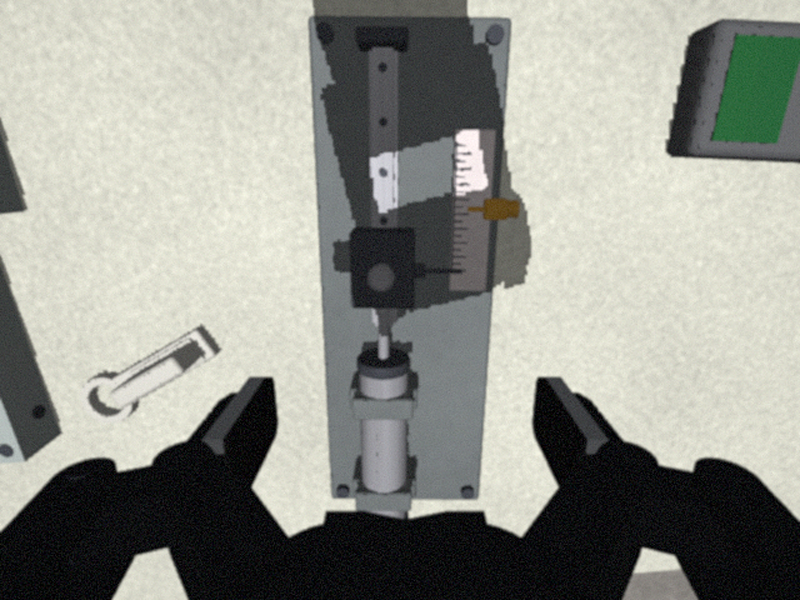

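```bash
python3 - <<'E'
from h import *
np.set_printoptions(precision=4,suppress=True)
g=lambda u,v,z:atz('wg1',u/1.25,v/1.25,z)
S=g(381,277,.075);P=g(462,270,.047);M=g(470,209,.047)
print(tri(('top0',244.5,209.5),('wg1',381/1.25,277/1.25),('scene0',392,231.5)))
print(tri(('top0',229.2,211.7),('wg1',369.6,216)),tri(('top0',223,224.5),('wg1',376,167.2)))
a=g(325,33,.012);b=g(343,491,.012);c=g(495,33,.012);d=g(467,491,.012)
x=(b+d-a-c);x/=np.linalg.norm(x);print(S,P,M,'axis',x,np.degrees(np.arctan2(x[1],x[0])),'set',(P-M)@x)
r=g(383,67,.04);print('rail hole line',r,g(383,220,.04))
E
```

```text
(array([0.5892, 0.1846, 0.0685]), [np.float64(0.0003753606229378463), np.float64(0.0009759590473207029), np.float64(0.0008918443079513128)])
(array([0.5988, 0.2405, 0.0126]), [np.float64(0.0071648824021521606), np.float64(0.0071648824021520495)]) (array([ 0.5605,  0.2577, -0.0142]), [np.float64(0.0013838809798690113), np.float64(0.0013838809798689244)])
[0.5879 0.1861 0.075 ] [0.5957 0.242  0.047 ] [0.5536 0.2506 0.047 ] axis [ 0.9929 -0.119   0.    ] -6.833531094338094 set 0.04290184420245185
rail hole line [0.4584 0.2019 0.04  ] [0.5551 0.1898 0.04  ]
```

```bash
python3 -m handwheel '[{"delta_pos":[0,-60,0],"angular":[0,0,-0.012]},{"delta_pos":[0,-120,0],"angular":[0,0,-0.025]},{"delta_pos":[0,-180,0],"angular":[0,0,-0.037]},{"delta_pos":[-5,-240,0],"angular":[0,0,-0.05]},{"delta_pos":[-10,-300,0],"angular":[0,0,-0.062]},{"delta_pos":[-10,-350,0],"angular":[0,0,-0.075]},{"delta_pos":[-10,-386,0],"angular":[0,0,-0.085]},{"delta_pos":[-10,-386,0],"angular":[0,0,-0.085]},{"delta_pos":[-10,-386,0],"angular":[0,0,-0.085]}]' 100 40
python3 - <<'E'
from h import *
c=snap('wrist','wm1')
cv2.imwrite('pics/wm1b.png',cv2.convertScaleAbs(cv2.resize(cv2.imread('pics/wm1.png'),(800,600),interpolation=cv2.INTER_CUBIC),alpha=1.5,beta=10))
E
```

```text
clock: 2.58
tool_pos: [0.5624, -0.1822, 0.2115]
eef_rot: [[-1.0, 0.025, -0.001], [0.025, 1.0, -0.0], [0.001, -0.0, -1.0]]
wrist_force: [-0.1, 0.5, -0.6]
width: 0.999
```

View pics/wm1b.png

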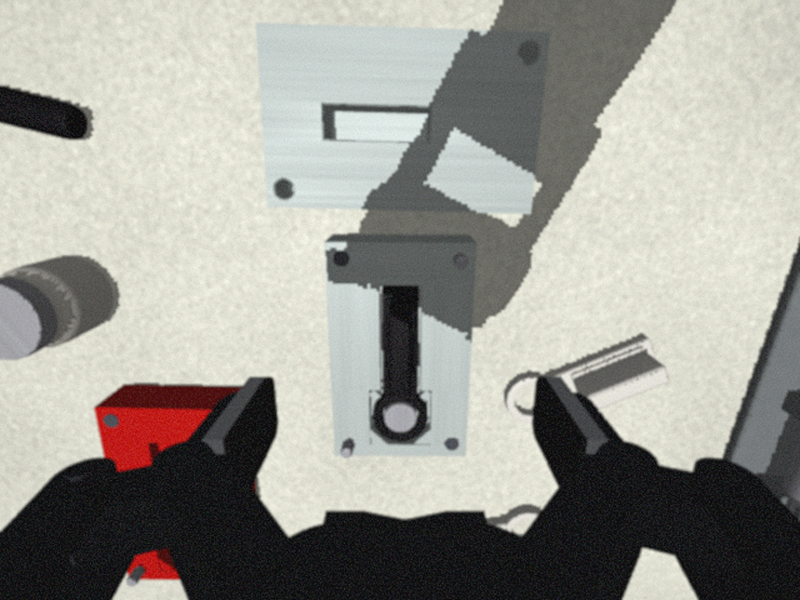

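```bash
python3 - <<'E'
from h import *
np.set_printoptions(precision=4,suppress=True)
g=lambda u,v,z:atz('wm1',u/1.25,v/1.25,z)
pin,res=tri(('top0',378.5,179),('wm1',400.5/1.25,417/1.25),('scene0',289.5,298));print(pin,res)
pin=g(400.5,417,.04);print(pin)
a=(g(330,243,.04)+g(475,243,.04))/2;b=(g(336,455,.04)+g(466,456,.04))/2
x=b-a;print('mould len',np.linalg.norm(x),np.degrees(np.arctan2(x[1],x[0])));x/=np.linalg.norm(x)
print('strap end',g(401,287,.04))
web=pin-.070*x;web[2]=.048;print('tcp',web)
print('delta tool',totool(web-manip.get_obs()['tool_pos']))
# predicted web top corners for overlay
y=np.array([-x[1],x[0],0]);im=cv2.imread('pics/wm1b.png')[220:470,320:500]
for s in(-1,1):
  for l in(-32,32):
    p=web+x*l/1000+y*s*.008;p[2]=.075;u,v=proj('wm1',p);cv2.circle(im,(int(u*1.25)-320,int(v*1.25)-220),1,(0,0,255),-1)
cv2.imwrite('pics/ov.png',cv2.convertScaleAbs(cv2.resize(im,None,fx=2.4,fy=2.4,interpolation=cv2.INTER_CUBIC),alpha=1.6,beta=30))
E
```

```text
[ 0.6826 -0.1884  0.0386] [np.float64(0.0005705199021269338), np.float64(0.000712676317487821), np.float64(0.00045153807539421065)]
[ 0.6825 -0.1881  0.04  ]
mould len 0.17912771371827796 -1.8073645433611216
strap end [ 0.5729 -0.1848  0.04  ]
tcp [ 0.6125 -0.1858  0.048 ]
delta tool [-50.2593  -2.4737 163.4218]
```

View pics/ov.png

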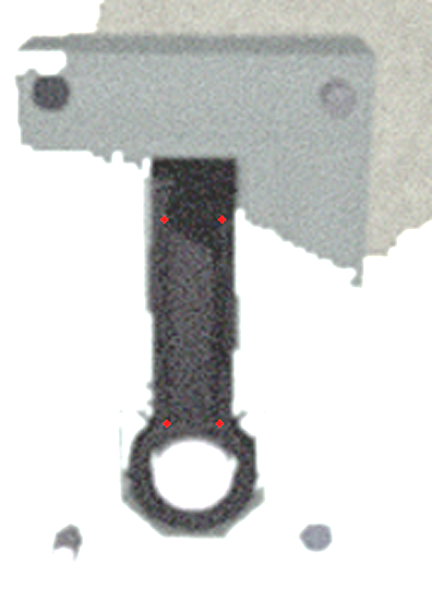

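```bash
python3 -m handwheel '[{"delta_pos":[-50,-2.5,40],"angular":[0,0,0]},{"delta_pos":[-50,-2.5,95],"angular":[0,0,0]},{"delta_pos":[-50,-2.5,140],"angular":[0,0,0]},{"delta_pos":[-50,-2.5,158],"angular":[0,0,0]},{"delta_pos":[-50,-2.5,163],"angular":[0,0,0]},{"delta_pos":[-50,-2.5,163],"angular":[0,0,0]}]' 100 60 && python3 -m handwheel '[{"delta_pos":[0,0,0],"angular":[0,0,0]},{"delta_pos":[0,0,0],"angular":[0,0,0]},{"delta_pos":[0,0,0],"angular":[0,0,0]},{"delta_pos":[0,0,0],"angular":[0,0,0]},{"delta_pos":[0,0,0],"angular":[0,0,0]},{"delta_pos":[0,0,0],"angular":[0,0,0]},{"delta_pos":[0,0,0],"angular":[0,0,0]},{"delta_pos":[0,0,0],"angular":[0,0,0]}]' 0 60
```

```text
clock: 3.38
tool_pos: [0.6131, -0.186, 0.0501]
eef_rot: [[-1.0, 0.024, 0.002], [0.024, 1.0, -0.002], [-0.002, -0.002, -1.0]]
wrist_force: [-0.3, -0.7, -0.4]
width: 1.004
clock: 4.38
tool_pos: [0.6132, -0.1861, 0.0503]
eef_rot: [[-1.0, 0.024, 0.002], [0.024, 1.0, -0.002], [-0.002, -0.002, -1.0]]
wrist_force: [-1.5, -0.3, 4.0]
width: 0.174
```

```bash
python3 -m handwheel '[{"delta_pos":[0,0,-8],"angular":[0,0,0]},{"delta_pos":[0,0,-18],"angular":[0,0,0]},{"delta_pos":[0,0,-35],"angular":[0,0,0]},{"delta_pos":[0,0,-55],"angular":[0,0,0]},{"delta_pos":[0,0,-80],"angular":[0,0,0]},{"delta_pos":[0,0,-100],"angular":[0,0,0]},{"delta_pos":[0,0,-105],"angular":[0,0,0]},{"delta_pos":[0,0,-105],"angular":[0,0,0]},{"delta_pos":[0,0,-105],"angular":[0,0,0]}]' 0 60
python3 - <<'E'
from h import *
c=snap('wrist','wh1');im=cv2.imread('pics/wh1.png')[230:440,180:460]
cv2.imwrite('pics/wh1b.png',cv2.convertScaleAbs(cv2.resize(im,(800,600),interpolation=cv2.INTER_CUBIC),alpha=1.6,beta=25))
E
```

```text
clock: 5.5
tool_pos: [0.6126, -0.1857, 0.1544]
eef_rot: [[-1.0, 0.024, 0.0], [0.024, 1.0, -0.001], [-0.0, -0.001, -1.0]]
wrist_force: [0.4, 1.3, -1.1]
width: 0.173
```

View pics/wh1b.png

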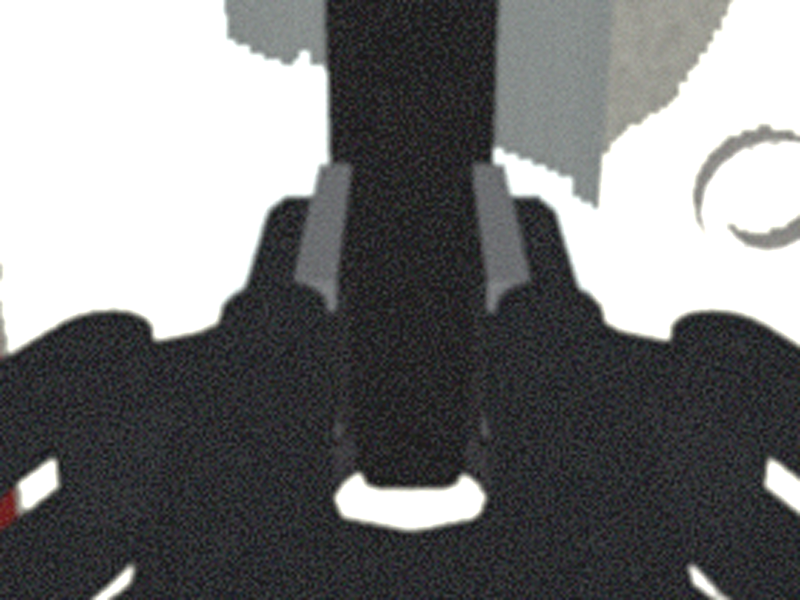

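```bash
python3 -m handwheel '[{"delta_pos":[10,40,0],"angular":[0,0,0.01]},{"delta_pos":[25,90,0],"angular":[0,0,0.025]},{"delta_pos":[40,145,0],"angular":[0,0,0.035]},{"delta_pos":[55,200,0],"angular":[0,0,0.05]},{"delta_pos":[70,255,0],"angular":[0,0,0.06]},{"delta_pos":[85,305,0],"angular":[0,0,0.075]},{"delta_pos":[95,345,0],"angular":[0,0,0.085]},{"delta_pos":[102.7,370,0],"angular":[0,0,0.091]},{"delta_pos":[102.7,376.5,0],"angular":[0,0,0.091]},{"delta_pos":[102.7,376.5,0],"angular":[0,0,0.091]},{"delta_pos":[102.7,376.5,0],"angular":[0,0,0.091]}]' 0 60
python3 - <<'E'
from h import *
for n in('scene','top','wrist'):snap(n,n+'2')
s=cv2.imread('pics/scene2.png')[160:280,330:490];t=cv2.imread('pics/top2.png')[150:270,170:330];w=cv2.imread('pics/wrist2.png')[150:450,120:520]
r=lambda i:cv2.convertScaleAbs(cv2.resize(i,(400,300),interpolation=cv2.INTER_CUBIC),alpha=1.8,beta=20)
cv2.imwrite('pics/m2.png',np.vstack([np.hstack([r(s),r(t)]),np.hstack([r(w),r(w[120:270,100:300])])]))
E
```

```text
clock: 6.92
tool_pos: [0.5193, 0.1922, 0.1538]
eef_rot: [[-0.993, 0.116, 0.0], [0.116, 0.993, -0.001], [-0.0, -0.001, -1.0]]
wrist_force: [-0.6, -0.4, -1.1]
width: 0.175
```

View pics/m2.png

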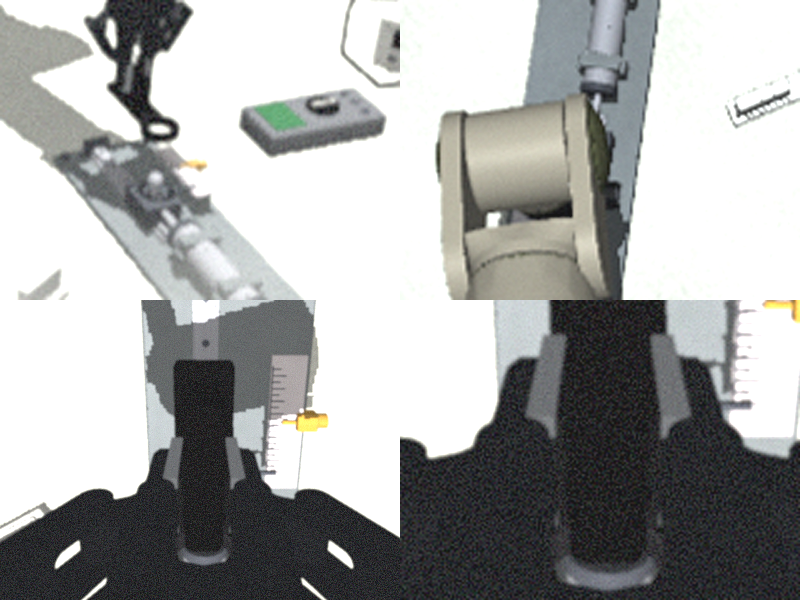

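```bash
python3 - <<'E'
from h import *
np.set_printoptions(precision=4,suppress=True)
o=manip.get_obs();R=np.array(o['eef_rot']).reshape(3,3);p=o['tool_pos']
e=p+R@[-.0695,0.0007,.016];print('eye pred mid',e,proj('scene2',e))
print('eye from scene',atz('scene2',394,211.6,e[2]))
print('stud from scene at .073',atz('scene2',391.6,230.8,.073),proj('scene2',[.588,.1855,.075]))
E
```

```text
eye pred mid [0.5884 0.1851 0.138 ] (np.float64(394.44567667265346), np.float64(210.827328389759))
eye from scene [0.5912 0.1816 0.138 ]
stud from scene at .073 [0.5905 0.1807 0.073 ] (np.float64(392.5389648976944), np.float64(229.37785378194675))
```

```bash
python3 -m handwheel '[{"delta_pos":[0,0,20],"angular":[0,0,0]},{"delta_pos":[0,0,40],"angular":[0,0,0]},{"delta_pos":[0,0,50],"angular":[0,0,0]},{"delta_pos":[0,0,56],"angular":[0,0,0]},{"delta_pos":[0,0,61],"angular":[0,0,0]},{"delta_pos":[0,0,65],"angular":[0,0,0]},{"delta_pos":[0,0,69],"angular":[0,0,0]},{"delta_pos":[0,0,73],"angular":[0,0,0]},{"delta_pos":[0,0,76],"angular":[0,0,0]},{"delta_pos":[0,0,78],"angular":[0,0,0]},{"delta_pos":[0,0,78],"angular":[0,0,0]},{"delta_pos":[0,0,78],"angular":[0,0,0]}]' 0 60
python3 - <<'E'
from h import *
for n in('scene','wrist'):snap(n,n+'3')
s=cv2.imread('pics/scene3.png')[190:280,340:460];w=cv2.imread('pics/wrist3.png')[150:450,120:520]
r=lambda i:cv2.convertScaleAbs(cv2.resize(i,(400,300),interpolation=cv2.INTER_CUBIC),alpha=1.7,beta=20)
cv2.imwrite('pics/m3.png',np.hstack([r(s),r(w)]))
E
```

```text
clock: 8.57
tool_pos: [0.5193, 0.1924, 0.076]
eef_rot: [[-0.993, 0.116, 0.001], [0.116, 0.993, -0.001], [-0.001, -0.001, -1.0]]
wrist_force: [1.4, -0.1, -1.3]
width: 0.175
```

View pics/m3.png

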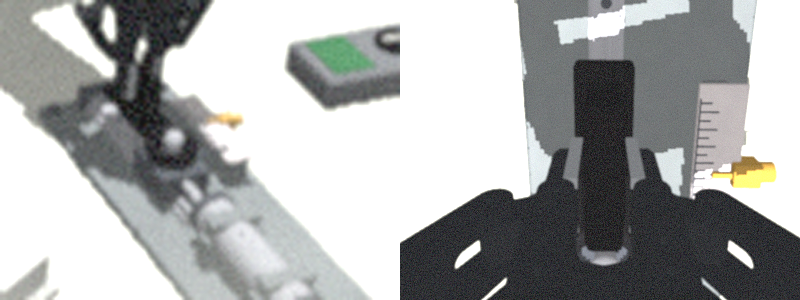

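```bash
python3 -m handwheel '[{"delta_pos":[4,0,0],"angular":[0,0,0]},{"delta_pos":[8,0,0],"angular":[0,0,0]},{"delta_pos":[10,0,0],"angular":[0,0,0]},{"delta_pos":[12,0,0],"angular":[0,0,0]},{"delta_pos":[14,0,0],"angular":[0,0,0]},{"delta_pos":[14,0,0],"angular":[0,0,0]}]' 0 80; python3 -m handwheel '[{"delta_pos":[4,0,0],"angular":[0,0,0]},{"delta_pos":[8,0,0],"angular":[0,0,0]},{"delta_pos":[12,0,0],"angular":[0,0,0]},{"delta_pos":[16,0,0],"angular":[0,0,0]},{"delta_pos":[20,0,0],"angular":[0,0,0]},{"delta_pos":[23,0,0],"angular":[0,0,0]},{"delta_pos":[23,0,0],"angular":[0,0,0]},{"delta_pos":[23,0,0],"angular":[0,0,0]}]' 0 80
python3 - <<'E'
from h import *
for n in('scene','wrist','top'):snap(n,n+'4')
r=lambda i,a=1.7:cv2.convertScaleAbs(cv2.resize(i,(400,300),interpolation=cv2.INTER_CUBIC),alpha=a,beta=20)
g=cv2.imread('pics/wg1.png')[155:245,300:420];s=cv2.imread('pics/scene4.png')[190:265,340:440];w=cv2.imread('pics/wrist4.png');t=cv2.imread('pics/top4.png')[170:245,190:290]
cv2.imwrite('pics/m4.png',np.vstack([np.hstack([r(g,2.),r(s)]),np.hstack([r(w[180:360,260:500]),r(t)])]))
E
```

```text
clock: 9.43
tool_pos: [0.5057, 0.194, 0.0762]
eef_rot: [[-0.993, 0.116, 0.002], [0.116, 0.993, -0.001], [-0.002, -0.001, -1.0]]
wrist_force: [5.0, 0.4, -2.5]
width: 0.17
clock: 10.42
tool_pos: [0.4839, 0.1966, 0.0762]
eef_rot: [[-0.993, 0.116, 0.004], [0.116, 0.993, -0.001], [-0.004, -0.0, -1.0]]
wrist_force: [9.2, 0.7, -5.6]
width: 0.171
```

View pics/m4.png

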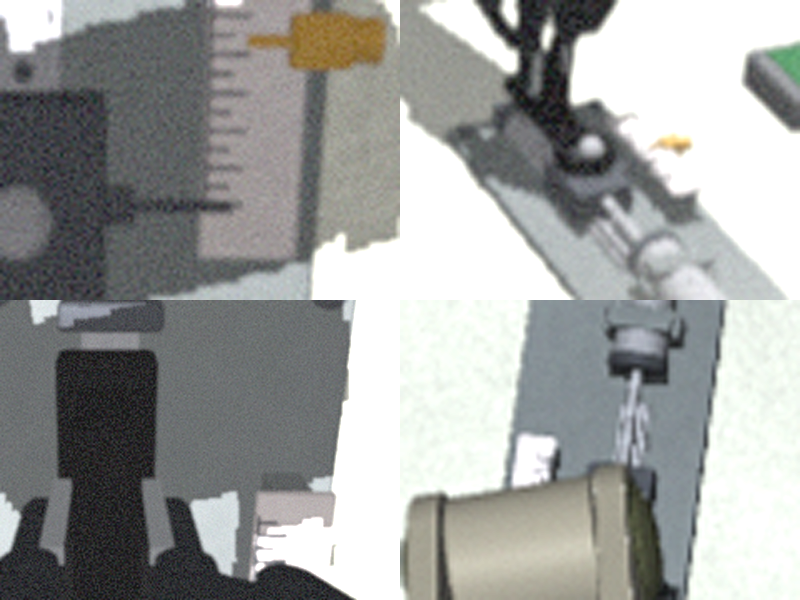

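```bash
python3 -m handwheel '[{"delta_pos":[3,0,0],"angular":[0,0,0]},{"delta_pos":[6,0,0],"angular":[0,0,0]},{"delta_pos":[9,0,0],"angular":[0,0,0]},{"delta_pos":[12,0,0],"angular":[0,0,0]},{"delta_pos":[14,0,0],"angular":[0,0,0]},{"delta_pos":[16,0,0],"angular":[0,0,0]},{"delta_pos":[17,0,0],"angular":[0,0,0]},{"delta_pos":[17.5,0,0],"angular":[0,0,0]},{"delta_pos":[17.5,0,0],"angular":[0,0,0]},{"delta_pos":[17.5,0,0],"angular":[0,0,0]}]' 0 80
python3 - <<'E'
from h import *
for n in('scene','wrist','top'):snap(n,n+'5')
r=lambda i,a=1.7:cv2.convertScaleAbs(cv2.resize(i,(400,300),interpolation=cv2.INTER_CUBIC),alpha=a,beta=20)
g=cv2.imread('pics/top0.png')[180:255,190:290];s=cv2.imread('pics/scene5.png')[195:255,350:430];s0=cv2.imread('pics/scene0.png')[195:255,350:430];t=cv2.imread('pics/top5.png')[180:255,190:290]
cv2.imwrite('pics/m5.png',np.vstack([np.hstack([r(s0,1.2),r(s,1.2)]),np.hstack([r(g),r(t)])]))
o=manip.get_obs();p=o['tool_pos'];a=np.array([-.9932,.116,0]);print((p-[.5193,.1924,.076])@a,o['wrist_force'])
for d in(0,26.6,38,43,48):print(d,proj('scene5',np.array([.588,.1855,.075])+a*d/1000),proj('top5',np.array([.616,.182,.05])+a*d/1000))
E
```

```text
clock: 11.82
tool_pos: [0.4684, 0.1984, 0.0765]
eef_rot: [[-0.993, 0.116, 0.009], [0.116, 0.993, -0.001], [-0.009, 0.0, -1.0]]
wrist_force: [12.4, -0.6, -6.5]
width: 0.171
0.05128963311772158 [12.20792625 -1.30543232 -6.67289072]
0 (np.float64(392.5389648976944), np.float64(229.37785378194675)) (np.float64(246.34641794975138), np.float64(201.36311263861936))
26.6 (np.float64(388.23422613998287), np.float64(224.68554016604335)) (np.float64(245.07517437815645), np.float64(210.6962230721087))
38 (np.float64(386.4247642902985), np.float64(222.71316438376817)) (np.float64(244.52834591622567), np.float64(214.71088284102444))
43 (np.float64(385.6377011176984), np.float64(221.8552383981896)) (np.float64(244.28812685185844), np.float64(216.47450320935084))
48 (np.float64(384.85459517559093), np.float64(221.00162593024066)) (np.float64(244.047674364287), np.float64(218.23983730476422))
```

View pics/m5.png

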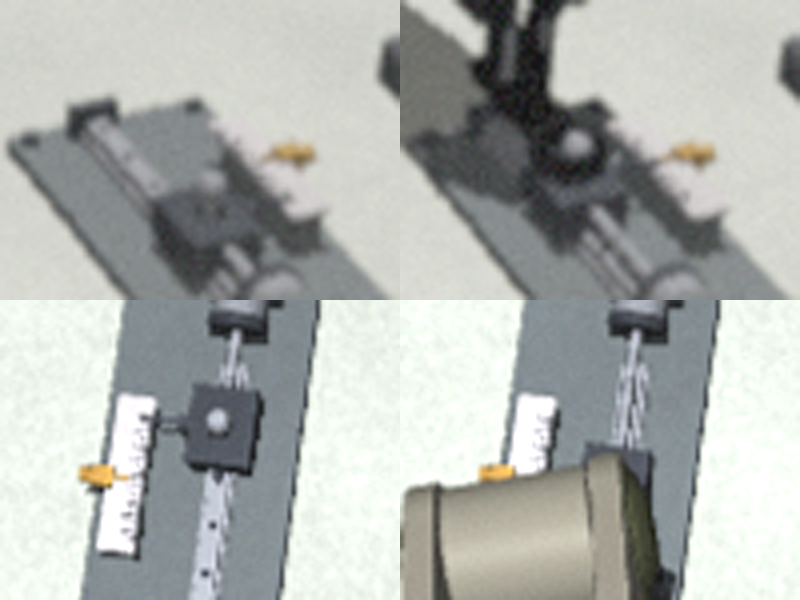

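```bash
python3 - <<'E'
from h import *
np.set_printoptions(precision=4,suppress=True)
g=cv2.imread('pics/wg1.png').astype(float).mean(2);hsv=cv2.cvtColor(cv2.imread('pics/wg1.png'),cv2.COLOR_BGR2HSV)
def dark(c,r0,r1):
    p=g[r0:r1,c];w=np.clip(np.median(p)-p-4,0,None);return (w*np.arange(r0,r1)).sum()/w.sum()
pc=[(c,dark(c,211,222)) for c in range(347,360)];k=np.polyfit(*zip(*pc),1);print('pointer fit',k,np.polyval(k,[350,369]))
S=hsv[160:176,370:392,1].astype(float);S=np.clip(S-110,0,None)
for c in(376,378,380,382,384):w=S[:,c-370];print(c,(w*np.arange(160,176)).sum()/max(w.sum(),1e-9),w.sum())
x=np.array([.9932,-.116,0])
mr=167.3
for v in (167,167.5,168):print(v,(atz('wg1',369,np.polyval(k,369),.047)-atz('wg1',377,v,.047))@x)
a=cv2.imread('pics/top0.png',0);
for n in('top4','top5'):
    b=cv2.imread(f'pics/{n}.png',0);T=a[196:206,238:256].copy();Wd=b[196:226,232:260]
    r=cv2.matchTemplate(Wd,T,cv2.TM_CCOEFF_NORMED);_,mx,_,(i,j)=cv2.minMaxLoc(r);q=r[j-1:j+2,i];s=(q[0]-q[2])/(2*(q[0]-2*q[1]+q[2]));print(n,mx,'dv',j+s,'du',i-6,'draw mm',(j+s)/15.11*43)
E
```

```text
pointer fit [  0.0461 200.09  ] [216.21   217.0851]
376 166.85365853658536 164.0
378 166.86206896551724 174.0
380 166.95483870967743 155.0
382 166.80165289256198 121.0
384 167.09285714285716 140.0
167 0.04405884728281196
167.5 0.04363705273252416
168 0.043214916777172735
top4 0.7954362034797668 dv 8.962119 du -1 draw mm 25.504377
top5 0.9213796854019165 dv 14.845021 du -2 draw mm 42.245926
```

```bash
python3 -m handwheel '[{"delta_pos":[1.5,0,0],"angular":[0,0,0]},{"delta_pos":[2,0,0],"angular":[0,0,0]},{"delta_pos":[2.7,0,0],"angular":[0,0,0]},{"delta_pos":[2.7,0,0],"angular":[0,0,0]},{"delta_pos":[2.7,0,0],"angular":[0,0,0]},{"delta_pos":[2.7,0,0],"angular":[0,0,0]},{"delta_pos":[2.7,0,0],"angular":[0,0,0]},{"delta_pos":[2.7,0,0],"angular":[0,0,0]}]' 0 80
python3 - <<'E'
from h import *
for n in('scene','wrist','top'):snap(n,n+'6')
a=cv2.imread('pics/top5.png',0);b=cv2.imread('pics/top6.png',0)
T=cv2.imread('pics/top0.png',0)[196:206,238:256];r=cv2.matchTemplate(b[196:226,232:260],T,cv2.TM_CCOEFF_NORMED);_,mx,_,(i,j)=cv2.minMaxLoc(r);q=r[j-1:j+2,i];s=(q[0]-q[2])/(2*(q[0]-2*q[1]+q[2]));print(mx,(j+s)/15.11*43)
o=manip.get_obs();p=o['tool_pos'];print(p,(p-[.5193,.1924,.076])@[-.9932,.116,0]*1000,o['wrist_force'],o['joint_vel'])
z=lambda i,w=400:cv2.convertScaleAbs(cv2.resize(i,(w,300),interpolation=cv2.INTER_CUBIC),alpha=1.5,beta=20)
cv2.imwrite('pics/m6.png',np.hstack([z(cv2.imread('pics/scene6.png')[195:255,350:430]),z(cv2.imread('pics/wrist6.png')[150:450,120:520])]))
E
```

```text
clock: 12.98
tool_pos: [0.4676, 0.1985, 0.0769]
eef_rot: [[-0.993, 0.116, 0.013], [0.116, 0.993, -0.001], [-0.013, 0.001, -1.0]]
wrist_force: [12.6, -2.1, -6.7]
width: 0.167
0.9375318288803101 42.88764
[0.46754915 0.19851143 0.0768863 ] 52.10786835811656 [12.34661633 -1.99273532 -8.05958563] [-0.00312406 -0.00026163 -0.00679458 -0.06032723  0.02446471 -0.0191092 ]
```

View pics/m6.png

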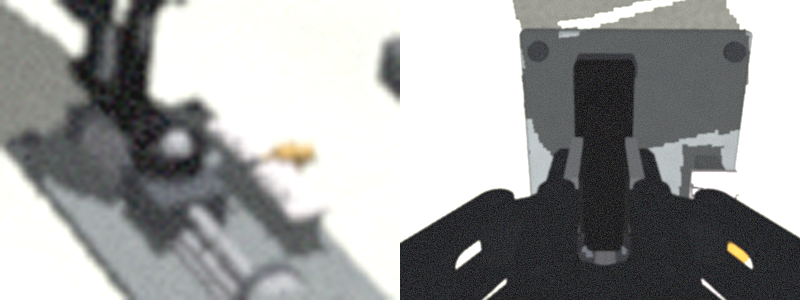

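```bash
python3 - <<'E'
from h import *
print(manip.close_job()); o=manip.get_obs();print(o['clock'],o['tool_pos'],o['wrist_force'],o['width'])
E
```

```text
the job is handed in; nothing more can be done
None
the job is handed in; nothing more can be done
```

I lifted the black handle out of the mould, hooked its eye over the stud and drew the gauge out to the mark. I handed the job in at about 13 s while still pulling on the handle. The hand-in reports no verdict.

**Draw against the mark:** the set mark measured 43–44 mm. The last draw checks gave:

| Check | Draw |
|---|---|
| Top camera, carriage edge | 42.9 mm |
| Arm travel less about 9 mm slack in the eye | 43.1 mm |
| Spring force, about 12.4 N | about 42 mm |

The estimates differ by 1–2 mm, inside the 4 mm tolerance. An earlier estimate from the coarse top view put the mark at 37.5 mm. I gave it less weight than the close view from the wrist camera.

**At hand-in:**
- The last picture showed the stud head standing up through the eye, and the arm was still.
- I never saw the pointer tip itself beside the mark, because the arm and fingers hid it.
- The wrist force also showed about 7–8 N downward on the tool. The eye had probably tilted up about 1 mm against the underside of the stud head, which should keep it within the height limit.
- I did not recheck the bystanders. No move passed low near them.

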